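# Tip a used stain vial into the glass-waste bin and ease its sprung flap shut

## Task

A used stain vial lies on the flap of the yellow glass-waste bin. Lift that flap by its handle and hold it up until the vial has rolled back into the bin, then ease the flap gently all the way shut instead of letting its spring slam it, and let go. Leave the vial on the blue bin where it lies.

Things in the scene. Friction and masses are not known exactly. Their poses are not given: they have to be found in the camera images.
- yellow_bin: Fixed yellow bin, 180x130 mm (its x, y); an alike blue one stands beside it. Origin: on the table below the flap's hinge; x points from handle to hood (away from the robot), z up. Flap over x -110 to 0 mm, its top 75 mm above the table; hood over x 0 to 70 mm, 140 mm high, open to the flap: the vial drops in under it. Hinge axis along y at x = 0, 72 mm above the table.
- yellow_handle (a point): Middle of the yellow bin's flap handle: round yellow bar 10 mm thick along the bin's y, 80 mm free between its side arms, in the flap's plane, 150 mm from the hinge axis. Shut: 72 mm above the table, 35 mm clear between bar and bin front, axes as the bin's. It can be pinched from above, a finger before and one behind it; the bar turns in the pads as the flap swings.
- yellow_flap (a joint): Angle of the yellow bin's aluminium flap, rad: 0 shut, grows as the handle is lifted, stop at 1.1. A spring and its weight pull it shut: about 3 N at the handle when shut, 6 N at 0.85; let go while open, it slams. The vial rolls off backwards over the hinge into the bin at about 0.5 rad; 0.8 to 0.9 is ample.
- used_vial_center (a point): Centre of the used vial: small brown bottle with white cap, 23 mm thick, 55 mm long, lying across the yellow bin's flap (along the bin's y), held there by two low ribs. In the bin its centre is less than 58 mm above the table.
- kept_vial_center (a point): Centre of the vial to leave alone: small brown bottle with black cap, 25 mm thick, 59 mm long, lying across the flap of the blue bin.
There are look-alikes about, which are no part of the job. What is shaped like the part that bears used_vial_center but turquoise is not meant.

How it is judged:
By the outcome, as a careful person would: the job done as asked, in the order asked, and still so for the second after the job is handed in, with the robot touching nothing.
It also fails if it takes over 38 s, if anything falls off the work surface, if the arm or the gripper's body presses on something with over 40 N, if the wrist force passes 120 N, or if a joint passes its speed limit or range.

## Robot

A 6-joint arm with a two-finger parallel gripper is mounted at the origin on a cart in front of the work surface, level with it; the furniture and walls round the work are solid. World frame = base frame: x ahead of the robot, y to its left, z up, the work surface at z = 0. Lengths are in m, angles in rad, forces in N, time in s.
With the tool pointing down it reaches from about 0.375 to 0.9 m from the base axis. Payload 3.1 kg.
Tool frame: the origin (TCP) lies between the finger pads; the fingertips stand 17 mm ahead of it and the grasp point (between the pads) lies 2 mm behind it; z points along the fingers, y is the line along which they close (so a half turn about z gives the same grasp; the last joint's range is limited). The gripper opens to 85 mm and grips with 20 to 120 N. Pads are 22 mm wide; open, the fingers measure 114 mm over their backs; the gripper's body (76 mm by 85 mm) begins 54 mm behind the grasp point. The pads swing forward as they close: fully open they stand 13 mm farther back than shut.
Start: joints at [1.06, 0.527, 1.433, -0, 1.181, -0.178], TCP at [0.204, 0.591, 0.248] pointing down, gripper open.
Joint ranges: [-3.08, 3.08], [-0.75, 2.2], [0.22, 2.44], [-1.43, 4.57], [0, 2.65], [-2.85, 2.85]. Speed limits (rad/s): [2.79, 2.79, 3.14, 3.14, 3.14, 3.14].

## Interface

Orientations are given as a unit quaternion [x, y, z, w].
In Python, from station import sense, vision, order gives the robot as it stands.
- The arm moves only by the shell command python3 -m crank 'ROWS' [OPENING] [FORCE]. ROWS is JSON, a list of rows, each an object with "dp": the shift along the world's x, y, z in units of 30 mm (1.0 is 30 mm), a list of three; "angular": the turn, a rotation vector about the world's x, y, z in degrees, a list of three. In form: [{"dp": [dx, dy, dz], "angular": [ax, ay, az]}, ...]. A call has 1 to 20 rows; each row shifts and turns the commanded pose from where the row before left it; what a row does not reach is not made up. A row lasts 1/10 s, in which the tool goes at most 50 mm and 8.59 degrees, less where a joint would pass 70% of its speed; a pose out of reach is approached as far as the arm can. A call is refused whole if a number of a shift passes 1 or a number of a turn 8.59, either way. A call with a gripper value outside its range is refused whole. OPENING is the closure, from 0 (fully open) to 1 (shut), set as the call begins (- or left out, the last holds). The fingers move at their own pace and stop on an object; FORCE is the grip in N (left out, the last holds). Time passes only in rows, so rows that do not move let the fingers close. It gives the time, the measured TCP pose, the force, the opening and the grip force at its end, in the units of the state.
- sense(): the state, without advancing time (a new reading comes with each control period).
- vision.snapshot(name): name is "side" or "top"; returns a dict with "image" (480x640x3 uint8, blue, green, red), "range_z" (480x640 float32, m along the optical axis (not along the pixel's ray), 0 where there is no reading), "mtx" (3x3 intrinsics, pixels), "pose" (4x4, takes a point from camera to world coordinates). Camera axes: x right, y down, z forward; pixel columns grow to the right and rows downward; lengths in m; the calibration is good to about 2 mm. A picture is of the moment at which its call begins.
- order.sign_off(): hands the job in; it is judged then, once.
The state is a dict: "t": time; "q": joint angles; "qd": joint speeds; "tau": joint torques, N m; "tcp_pos": TCP position; "tool_rot": TCP orientation; "force": force on the tool from outside, world axes, zero at the start; "ft_torque": the same for the moment, N m; "finger_gap": opening from 0.0 (shut) to 1.0 (fully open); "gripper_force": force on a finger pad.
Only numpy, scipy, OpenCV 4.12 (cv2) and the standard library are available. Lean on these libraries where they do the work, as an engineer would, in place of code of your own. Each camera call takes 0.05 s, during which the arm holds its last target. There are 200 camera calls.

## Working session

There is one attempt and no reset: what is moved stays moved. The work goes in short steps, Python scripts to look and compute and a shell command to move; the robot and the scene stay as the last step left them, time stands still between calls to the robot, and variables do not carry over. Pictures are saved under pics/ and viewed, at most 10 in all, crops included, and the job is handed in when it is done.

```bash
mkdir -p pics; cat > h.py <<'E'
import numpy as np, cv2
from station import sense, vision, order
def snap(n,f):
    s=vision.snapshot(n); cv2.imwrite('pics/'+f,s['image']); np.savez('/tmp/'+n,**s); return s
def cloud(s):
    z=s['range_z']; v,u=np.mgrid[:480,:640]; K=s['mtx']
    p=np.stack([(u-K[0,2])/K[0,0]*z,(v-K[1,2])/K[1,1]*z,z],-1)
    return p@s['pose'][:3,:3].T+s['pose'][:3,3]
E
python3 - <<'E'
from h import *
for n in('top','side'):
    s=snap(n,n+'0.png');print(n,s['pose'].round(3).tolist())
s=sense();print(s['t'],s['tcp_pos'],s['tool_rot'],s['finger_gap'])
E
```

```text
top [[-0.012, -0.984, 0.176, 0.384], [-0.999, 0.017, 0.028, -0.025], [-0.031, -0.176, -0.984, 0.922], [0.0, 0.0, 0.0, 1.0]]
side [[-0.978, 0.121, -0.172, 0.658], [0.209, 0.624, -0.753, 0.625], [0.016, -0.772, -0.635, 0.622], [0.0, 0.0, 0.0, 1.0]]
0.1 [0.20324915 0.59036398 0.24742375] [ 1.65128011e-01  9.86271631e-01 -9.46312190e-04 -3.36782025e-04] 1.000306216637697
```

View pics/top0.png

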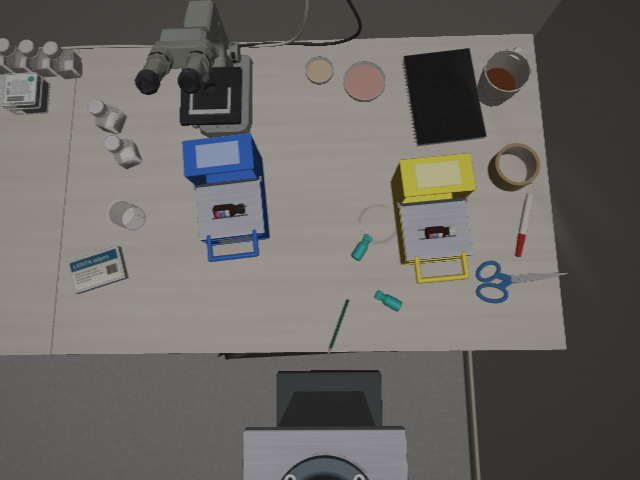

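View pics/side0.png

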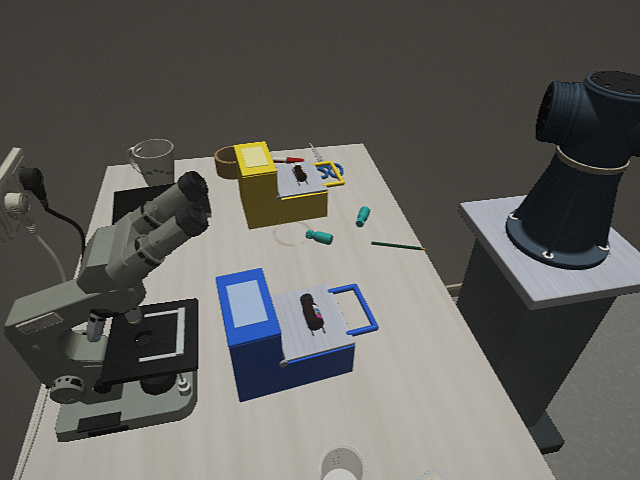

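The top view shows the yellow bin at right, with its handle bar around (442,280) and its vial at (438,232). The blue bin is at left, near (228,200). Next I measure the handle.

```bash
python3 - <<'E'
from h import *
for n in('top','side'):
    s=dict(np.load('/tmp/%s.npz'%n)); P=cloud(s); h=cv2.cvtColor(s['image'],cv2.COLOR_BGR2HSV)
    m=(cv2.inRange(h,(22,120,60),(36,255,255))>0)&(s['range_z']>0)
    p=P[m]; p=p[(p[:,1]<0)&(p[:,1]>-.45)]
    hood=p[p[:,2]>.13]; print(n,'hood rect',cv2.minAreaRect(hood[:,:2].astype(np.float32)),hood[:,2].mean())
    xm=p[p[:,2]>.06][:,0].min()
    b=p[(p[:,2]>.062)&(p[:,2]<.085)&(p[:,0]<xm+.02)]
    print(len(b),'bar rect',cv2.minAreaRect(b[:,:2].astype(np.float32)),b.min(0),b.max(0))
    if n=='top':
        # bar by ray/plane z=.072: pixels row>268
        v,u=np.nonzero(m); k=(v>268)&(u>410)&(u<475)
        K=s['mtx'];R=s['pose'][:3,:3];t=s['pose'][:3,3]
        d=np.stack([(u[k]-K[0,2])/K[0,0],(v[k]-K[1,2])/K[1,1],np.ones(k.sum())],-1)@R.T
        q=t+d*((.075-t[2])/d[:,2])[:,None]; print('ray',cv2.minAreaRect(q[:,:2].astype(np.float32)))
E
```

```text
top hood rect ((0.6219772696495056, -0.21624748408794403), (0.07103382050991058, 0.13151507079601288), 4.591439247131348) 0.13992765958997708
293 bar rect ((0.44088059663772583, -0.23086148500442505), (0.01924617402255535, 0.09919770807027817), 0.4866839051246643) [ 0.43099076 -0.28042517  0.07097865] [ 0.45087637 -0.18119968  0.07979569]
ray ((0.44288697838783264, -0.23052221536636353), (0.09805123507976532, 0.024608787149190903), 89.15330505371094)
side hood rect ((0.6208957433700562, -0.21590423583984375), (0.07007196545600891, 0.1332470327615738), 4.404535293579102) 0.13926380829941348
120 bar rect ((0.44045892357826233, -0.2278374433517456), (0.01884879544377327, 0.10048602521419525), 0.5187869668006897) [ 0.43063397 -0.27800877  0.06934487] [ 0.45026853 -0.1776475   0.07953278]
```

```bash
python3 -m crank '[{"dp":[0.55,-1,0],"angular":[0,0,-3.3]},{"dp":[0.55,-1,0],"angular":[0,0,-3.3]},{"dp":[0.55,-1,0],"angular":[0,0,-3.3]},{"dp":[0.55,-1,0],"angular":[0,0,-3.3]},{"dp":[0.55,-1,0],"angular":[0,0,-3.3]},{"dp":[0.55,-1,0],"angular":[0,0,-3.3]},{"dp":[0.55,-1,0],"angular":[0,0,-3.3]},{"dp":[0.55,-1,0],"angular":[0,0,-3.3]},{"dp":[0.55,-1,0],"angular":[0,0,-3.3]},{"dp":[0.55,-1,0],"angular":[0,0,-3.3]},{"dp":[0.55,-1,0],"angular":[0,0,-3.3]},{"dp":[0.55,-1,0],"angular":[0,0,-3.3]},{"dp":[0.55,-1,0],"angular":[0,0,-3.3]},{"dp":[0.05,-1,0],"angular":[0,0,-3.3]},{"dp":[0.05,-1,0],"angular":[0,0,-3.3]},{"dp":[0.05,-1,0],"angular":[0,0,-3.3]},{"dp":[0.05,-1,0],"angular":[0,0,-3.3]},{"dp":[0.05,-1,0],"angular":[0,0,-3.3]},{"dp":[0.05,-1,0],"angular":[0,0,-3.3]},{"dp":[0.05,-1,0],"angular":[0,0,-3.3]}]' 0.65 40
```

```text
t: 2.1
tcp_pos: [0.4282, -0.0102, 0.2481]
tool_rot: [0.677, 0.736, -0.0, -0.0]
force: [-0.0, -0.6, -0.1]
finger_gap: 0.349
gripper_force: 0.0
```

```bash
python3 -m crank '[{"dp":[0.03,-0.9,0]},{"dp":[0.03,-0.9,0]},{"dp":[0.03,-0.9,0]},{"dp":[0.03,-0.9,0]},{"dp":[0.03,-0.9,-0.7]},{"dp":[0.03,-0.9,-0.7]},{"dp":[0.03,-0.9,-0.7]},{"dp":[0.03,-0.9,-0.7]},{"dp":[0,0,-0.7]},{"dp":[0,0,0]},{"dp":[0,0,0]}]' || python3 -m crank '[{"dp":[0.03,-0.9,0],"angular":[0,0,0]},{"dp":[0.03,-0.9,0],"angular":[0,0,0]},{"dp":[0.03,-0.9,0],"angular":[0,0,0]},{"dp":[0.03,-0.9,0],"angular":[0,0,0]},{"dp":[0.03,-0.9,-0.7],"angular":[0,0,0]},{"dp":[0.03,-0.9,-0.7],"angular":[0,0,0]},{"dp":[0.03,-0.9,-0.7],"angular":[0,0,0]},{"dp":[0.03,-0.9,-0.7],"angular":[0,0,0]},{"dp":[0,0,-0.7],"angular":[0,0,0]},{"dp":[0,0,0],"angular":[0,0,0]}]'
python3 - <<'E'
from h import *
s=snap('side','side1.png'); cv2.imwrite('pics/c1.png',cv2.resize(s['image'][80:280,200:420],None,fx=2.7,fy=2.7))
E
```

```text
t: 3.1
tcp_pos: [0.434, -0.2246, 0.1408]
tool_rot: [0.676, 0.737, -0.0, -0.003]
force: [-0.1, 0.7, -0.4]
finger_gap: 0.353
gripper_force: 0.0validation failed for argument at $[0]...
```

View pics/c1.png

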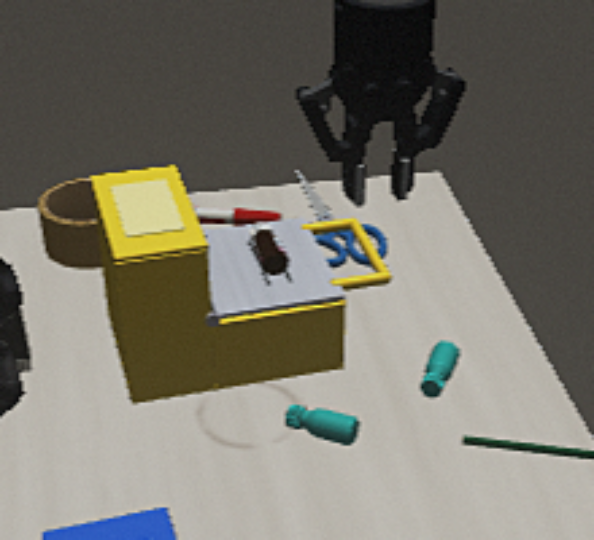

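The crop shows the open fingers straight above the handle (bar end near (375,260)), straddling the bar's line with nothing in the way. I descend and close.

```bash
python3 -m crank '[{"dp":[0.05,-0.1,-0.4],"angular":[0,0,0]},{"dp":[0.05,0,-0.4],"angular":[0,0,0]},{"dp":[0,0,-0.4],"angular":[0,0,0]},{"dp":[0,0,-0.4],"angular":[0,0,0]},{"dp":[0,0,-0.4],"angular":[0,0,0]},{"dp":[0,0,-0.3],"angular":[0,0,0]},{"dp":[0,0,0],"angular":[0,0,0]},{"dp":[0,0,0],"angular":[0,0,0]}]'; python3 -m crank '[{"dp":[0,0,0],"angular":[0,0,0]},{"dp":[0,0,0],"angular":[0,0,0]},{"dp":[0,0,0],"angular":[0,0,0]},{"dp":[0,0,0],"angular":[0,0,0]},{"dp":[0,0,0],"angular":[0,0,0]},{"dp":[0,0,0],"angular":[0,0,0]},{"dp":[0,0,0],"angular":[0,0,0]}]' 1 40
```

```text
t: 3.95
tcp_pos: [0.4387, -0.2281, 0.074]
tool_rot: [0.676, 0.737, 0.0, -0.0]
force: [-0.0, -0.1, -0.1]
finger_gap: 0.352
gripper_force: 0.0
t: 4.65
tcp_pos: [0.4376, -0.2283, 0.0747]
tool_rot: [0.675, 0.737, -0.001, -0.001]
force: [-4.3, -2.5, -0.0]
finger_gap: 0.098
gripper_force: 38.9
```

```bash
python3 -m crank '[{"dp":[0.006,0,0.25],"angular":[0,0,0]},{"dp":[0.02,0.001,0.25],"angular":[0,0,0]},{"dp":[0.03,0.002,0.248],"angular":[0,0,0]},{"dp":[0.044,0.003,0.246],"angular":[0,0,0]},{"dp":[0.056,0.004,0.244],"angular":[0,0,0]},{"dp":[0.068,0.005,0.24],"angular":[0,0,0]},{"dp":[0,0,0],"angular":[0,0,0]}]' - 50
```

```text
t: 5.35
tcp_pos: [0.4439, -0.2279, 0.1193]
tool_rot: [0.675, 0.738, -0.001, -0.001]
force: [-5.8, -4.4, -2.8]
finger_gap: 0.093
gripper_force: 48.8
```

```bash
python3 -m crank '[{"dp":[0.08,0.006,0.237],"angular":[0,0,0]},{"dp":[0.092,0.007,0.233],"angular":[0,0,0]},{"dp":[0.103,0.008,0.228],"angular":[0,0,0]},{"dp":[0.114,0.009,0.222],"angular":[0,0,0]},{"dp":[0.125,0.01,0.216],"angular":[0,0,0]},{"dp":[0.136,0.011,0.21],"angular":[0,0,0]},{"dp":[0.146,0.011,0.203],"angular":[0,0,0]},{"dp":[0.156,0.012,0.195],"angular":[0,0,0]},{"dp":[0.166,0.013,0.187],"angular":[0,0,0]},{"dp":[0.175,0.014,0.179],"angular":[0,0,0]},{"dp":[0.184,0.015,0.17],"angular":[0,0,0]},{"dp":[0,0,0],"angular":[0,0,0]},{"dp":[0,0,0],"angular":[0,0,0]},{"dp":[0,0,0],"angular":[0,0,0]},{"dp":[0,0,0],"angular":[0,0,0]},{"dp":[0,0,0],"angular":[0,0,0]},{"dp":[0,0,0],"angular":[0,0,0]},{"dp":[0,0,0],"angular":[0,0,0]}]'
python3 - <<'E'
from h import *
a=snap('side','side2.png')['image'];b=snap('top','top2.png')['image']
cv2.imwrite('pics/c2.png',np.hstack([cv2.resize(a[80:280,200:400],(400,400)),cv2.resize(b[130:330,340:540],(400,400))]))
E
```

```text
t: 7.15
tcp_pos: [0.4843, -0.2246, 0.1873]
tool_rot: [0.675, 0.738, -0.004, -0.004]
force: [-13.7, -5.4, 5.0]
finger_gap: 0.094
gripper_force: 49.0
```

View pics/c2.png

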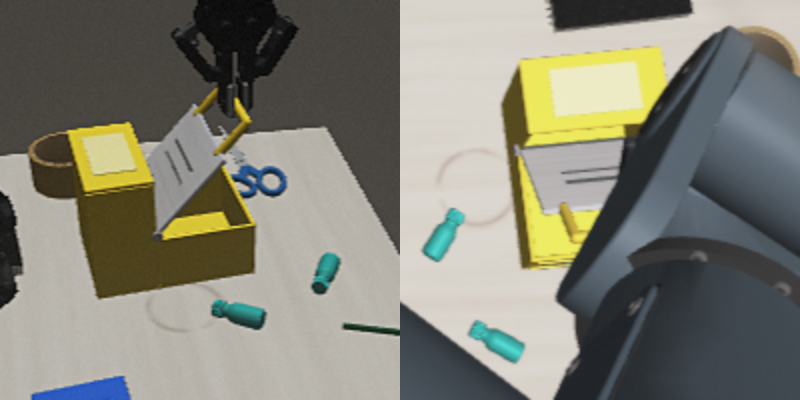

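The vial has left the flap: in the side crop the ribs near (180,155) are bare and the flap stands at about 0.85. In the top crop nothing lies on it either. I lower slowly along the same arc.

```bash
python3 -m crank '[{"dp":[0,0,0],"angular":[0,0,0]},{"dp":[0,0,0],"angular":[0,0,0]},{"dp":[-0.092,-0.007,-0.085],"angular":[0,0,0]},{"dp":[-0.092,-0.007,-0.085],"angular":[0,0,0]},{"dp":[-0.088,-0.007,-0.09],"angular":[0,0,0]},{"dp":[-0.088,-0.007,-0.09],"angular":[0,0,0]},{"dp":[-0.083,-0.006,-0.093],"angular":[0,0,0]},{"dp":[-0.083,-0.006,-0.093],"angular":[0,0,0]},{"dp":[-0.078,-0.006,-0.098],"angular":[0,0,0]},{"dp":[-0.078,-0.006,-0.098],"angular":[0,0,0]},{"dp":[-0.073,-0.006,-0.101],"angular":[0,0,0]},{"dp":[-0.073,-0.006,-0.101],"angular":[0,0,0]},{"dp":[-0.068,-0.005,-0.105],"angular":[0,0,0]},{"dp":[-0.068,-0.005,-0.105],"angular":[0,0,0]},{"dp":[-0.062,-0.005,-0.108],"angular":[0,0,0]},{"dp":[-0.062,-0.005,-0.108],"angular":[0,0,0]},{"dp":[-0.057,-0.005,-0.111],"angular":[0,0,0]},{"dp":[-0.057,-0.005,-0.111],"angular":[0,0,0]},{"dp":[-0.051,-0.004,-0.114],"angular":[0,0,0]},{"dp":[-0.051,-0.004,-0.114],"angular":[0,0,0]}]'
python3 -m crank '[{"dp":[-0.046,-0.004,-0.117],"angular":[0,0,0]},{"dp":[-0.046,-0.004,-0.117],"angular":[0,0,0]},{"dp":[-0.04,-0.003,-0.119],"angular":[0,0,0]},{"dp":[-0.04,-0.003,-0.119],"angular":[0,0,0]},{"dp":[-0.034,-0.003,-0.12],"angular":[0,0,0]},{"dp":[-0.034,-0.003,-0.12],"angular":[0,0,0]},{"dp":[-0.028,-0.002,-0.122],"angular":[0,0,0]},{"dp":[-0.028,-0.002,-0.122],"angular":[0,0,0]},{"dp":[-0.022,-0.002,-0.123],"angular":[0,0,0]},{"dp":[-0.022,-0.002,-0.123],"angular":[0,0,0]},{"dp":[-0.015,-0.001,-0.124],"angular":[0,0,0]},{"dp":[-0.015,-0.001,-0.124],"angular":[0,0,0]},{"dp":[0,0,0],"angular":[0,0,0]}]'
```

```text
t: 9.25
tcp_pos: [0.4485, -0.2275, 0.133]
tool_rot: [0.675, 0.738, -0.001, -0.001]
force: [-7.2, -3.9, 0.3]
finger_gap: 0.095
gripper_force: 50.1
t: 10.55
tcp_pos: [0.4383, -0.2283, 0.0893]
tool_rot: [0.676, 0.737, -0.001, -0.001]
force: [-5.0, -2.6, -1.0]
finger_gap: 0.089
gripper_force: 51.4
```

```bash
python3 -m crank '[{"dp":[-0.006,0,-0.08],"angular":[0,0,0]},{"dp":[-0.005,0,-0.08],"angular":[0,0,0]},{"dp":[-0.004,0,-0.07],"angular":[0,0,0]},{"dp":[-0.003,0,-0.07],"angular":[0,0,0]},{"dp":[-0.002,0,-0.06],"angular":[0,0,0]},{"dp":[-0.001,0,-0.05],"angular":[0,0,0]},{"dp":[0,0,-0.04],"angular":[0,0,0]},{"dp":[0,0,-0.03],"angular":[0,0,0]},{"dp":[0,0,0],"angular":[0,0,0]},{"dp":[0,0,0],"angular":[0,0,0]}]'
python3 -m crank '[{"dp":[0,0,-0.02],"angular":[0,0,0]},{"dp":[0,0,-0.02],"angular":[0,0,0]},{"dp":[0,0,0],"angular":[0,0,0]}]'
python3 - <<'E'
from h import *
s=snap('side','side3.png'); P=cloud(s)
h=cv2.cvtColor(s['image'],cv2.COLOR_BGR2HSV)
m=(cv2.inRange(h,(22,120,60),(36,255,255))>0)&(s['range_z']>0); p=P[m]
k=(p[:,0]>.43)&(p[:,0]<.47)&(p[:,1]<-.15)&(p[:,1]>-.3)&(p[:,2]>.05);print(p[k][:,2].max(),np.percentile(p[k][:,2],[50,90]))
cv2.imwrite('pics/c3.png',cv2.resize(s['image'][80:280,200:420],None,fx=2.7,fy=2.7))
E
```

```text
t: 11.55
tcp_pos: [0.4378, -0.2284, 0.0754]
tool_rot: [0.676, 0.737, -0.001, -0.001]
force: [-5.0, -2.5, 0.4]
finger_gap: 0.091
gripper_force: 52.0
t: 11.85
tcp_pos: [0.4377, -0.2284, 0.0746]
tool_rot: [0.675, 0.737, -0.001, -0.001]
force: [-6.0, -3.2, 4.6]
finger_gap: 0.09
gripper_force: 53.0
0.08669450474789231 [0.07555983 0.07742977]
```

View pics/c3.png

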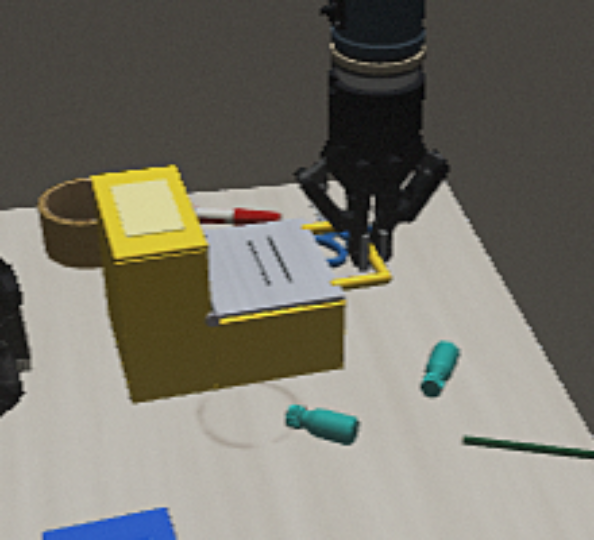

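The flap is shut flush: its edge near (340,295) is as at the start, the ribs are empty, and the wrist now feels the stop. I press a hair more, let go and retreat upward.

```bash
python3 -m crank '[{"dp":[0,0,-0.02],"angular":[0,0,0]},{"dp":[0,0,0],"angular":[0,0,0]}]'; python3 -m crank '[{"dp":[0,0,0],"angular":[0,0,0]},{"dp":[0,0,0],"angular":[0,0,0]},{"dp":[0,0,0],"angular":[0,0,0]},{"dp":[0,0,0],"angular":[0,0,0]},{"dp":[0,0,0],"angular":[0,0,0]},{"dp":[0,0,0],"angular":[0,0,0]}]' 0.65; python3 -m crank '[{"dp":[0,0,0.2],"angular":[0,0,0]},{"dp":[0,0,0.3],"angular":[0,0,0]},{"dp":[0,0,0.4],"angular":[0,0,0]},{"dp":[0,0,0.6],"angular":[0,0,0]},{"dp":[0,0,0.8],"angular":[0,0,0]},{"dp":[0,0,0.8],"angular":[0,0,0]},{"dp":[0,0,0.8],"angular":[0,0,0]},{"dp":[0,0,0.4],"angular":[0,0,0]},{"dp":[0,0,0],"angular":[0,0,0]},{"dp":[0,0,0],"angular":[0,0,0]}]'
python3 - <<'E'
from h import *
s=snap('side','side4.png'); P=cloud(s)
h=cv2.cvtColor(s['image'],cv2.COLOR_BGR2HSV)
m=(cv2.inRange(h,(22,120,60),(36,255,255))>0)&(s['range_z']>0); p=P[m]
k=(p[:,0]>.43)&(p[:,0]<.45)&(p[:,1]<-.15)&(p[:,1]>-.3)&(p[:,2]>.05);print(np.percentile(p[k][:,2],[50,90,100]))
E
```

```text
t: 12.1
tcp_pos: [0.4377, -0.2284, 0.0743]
tool_rot: [0.675, 0.737, -0.001, -0.001]
force: [-6.1, -2.2, 7.5]
finger_gap: 0.093
gripper_force: 53.3
t: 12.7
tcp_pos: [0.439, -0.2281, 0.073]
tool_rot: [0.676, 0.737, 0.0, -0.0]
force: [-0.4, -0.0, 0.3]
finger_gap: 0.351
gripper_force: 0.0
t: 13.7
tcp_pos: [0.4388, -0.228, 0.2026]
tool_rot: [0.676, 0.737, 0.0, 0.001]
force: [0.0, -0.5, -0.9]
finger_gap: 0.353
gripper_force: 0.0
[0.07580164 0.07758564 0.07862737]
```

View pics/side4.png

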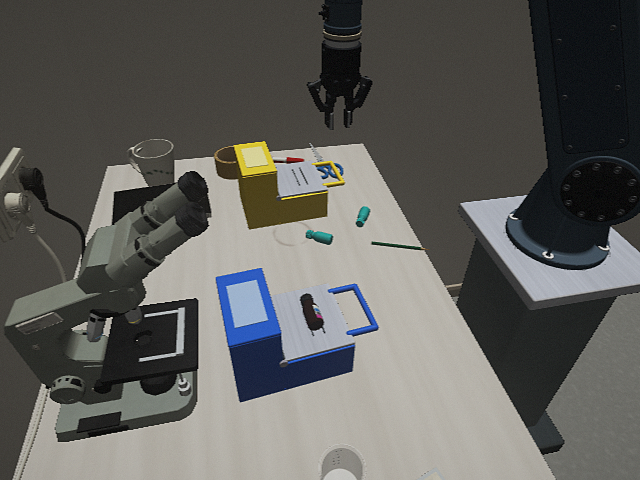

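The picture shows the yellow flap shut and empty at (303,178), the blue bin's vial untouched at (313,312), and the gripper clear above at (338,100).

```bash
python3 -c "
from station import order; print(order.sign_off())"
```

```text
the job is handed in; nothing more can be done
None
```

The job is handed in at about 14 s: the used vial rolled off the yellow flap towards the bin (I did not see it inside), the flap was eased shut and released, and the blue bin's vial was left where it lay.

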